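# Walk the die block round and push it home on the fence

### The arm

A 6-joint arm with a two-finger parallel gripper is mounted at the origin on the work surface. World frame = base frame: x ahead of the robot, y to its left, z up, the work surface at z = 0. Lengths are in m, angles in rad, forces in N, time in s.
With the tool pointing down it reaches from about 0.4 to 0.825 m from the base axis. Payload 7 kg.
Tool frame: the origin (TCP) lies on the centre line of the jaws, within the pads' length; the fingertips stand 19 mm ahead of it and the grasp point (between the pads) is the TCP; z points along the fingers, y is the line along which they close (so a half turn about z gives the same grasp; the last joint's range is limited). The gripper opens to 88 mm and grips with 3 to 60 N. Pads are 19 mm wide; open, the fingers measure 130 mm over their backs; the gripper's body (78 mm by 193 mm) begins 47 mm behind the grasp point.
Start: joints at [-0.831, 0.359, 0.012, 0, -1.224, -0.288], TCP at [0.295, -0.607, 0.246] pointing down, gripper open.
Joint ranges: [-3.07, 3.07], [-1.43, 2.12], [-1.02, 1.25], [-3.03, 1.67], [-3.05, -0], [-3.03, 3.03]. Speed limits (rad/s): [2.39, 2.39, 3.01, 3.14, 3.14, 3.14].

### API

Orientations are given as [roll, pitch, yaw] about the fixed x, y, z axes, in that order (R = Rz(yaw) Ry(pitch) Rx(roll)).
In Python, from station import arm, imaging, models gives the robot as it stands.
- The arm moves only by the tool play_rows, never from a script. Its arguments are lists of equal length, an entry for each row: "travel": the shift along the tool's x, y, z in units of 25 mm (1.0 is 25 mm), a list of three; "twist": the turn about the tool's z in units of 0.15 rad (1.0 is 0.15 rad). A call has 1 to 8 rows; each row shifts and turns the commanded pose from where the row before left it, along the tool's axes as they then stand; what a row does not reach is not made up. A row lasts 1/8 s, in which the tool goes at most 62.5 mm and 10.7 degrees, less where a joint would pass 70% of its speed; a pose out of reach is approached as far as the arm can. A call with a number of a shift or a turn outside -1 to 1 is refused whole. A call with a gripper value outside its range is refused whole. "fingers" is the opening, from 0 (shut) to 1 (fully open), set as the call begins (left out, the last holds). The fingers move at their own pace and stop on an object; "newtons" is the grip in N (left out, the last holds). Time passes only in rows, so rows that do not move let the fingers close. It gives the time, the measured TCP pose, the force, the opening and the grip force at its end, in the units of the state.
- arm.get_state(): the state, without advancing time (a new reading comes with each control period).
- imaging.grab_frame(name): name is "scene" or "top" or "wrist"; returns a dict with "pixels" (420x560x3 uint8, red, green, blue), "fx", "fy", "cx", "cy" (pixels), "R" (3x3) and "t" (3): a world point X has camera coordinates R X + t; the wrist camera has in their place "T_tool_cam" (4x4, takes a point from camera to tool coordinates, whose origin is the TCP and whose axes are the flange's). Camera axes: x right, y down, z forward; pixel columns grow to the right and rows downward; lengths in m; the calibration is good to about 2 mm. The wrist camera is an equidistant fisheye: a pixel r from the principal point sees the ray r / f radians off the axis. A picture is of the moment at which its call begins: read the wrist's pose just before it. There is no depth.
- arm.job_done(): hands the job in; it is judged then, once.
Trained networks look in the newest picture that a camera, given by its name, has taken for a name from the list of things; names that differ only in an ending like _2 or _b are one class to them, and where a whole thing is asked for, a point or a joint stands for the part that bears it (a point fixed in the world has none). Each returns a list of dicts, best first, with "confidence" (0 to 1); they miss things now and then, are a little off and sometimes report something else, mostly with a low value. They report only what shows in the picture. A call takes as long as a camera call. They do not tell look-alikes from the thing itself.
- models.boxes_of(name, camera): "extent" ([centre column, centre row, width, height] in pixels, round what is visible of it).
- models.silhouettes(name, camera): "pixels" (420x560 bool, what is visible of it) and "extent" ([centre column, centre row, width, height] in pixels, round what is visible of it).
The state is a dict: "t": time; "q": joint angles; "qd": joint speeds; "joint_efforts": joint torques, N m; "eef_pos": TCP position; "ee_rot": TCP orientation; "force": force on the tool from outside, world axes, zero at the start; "moment": the same for the moment, N m; "width": finger opening in m; "gripper_force": force on a finger pad.
Only numpy, scipy, OpenCV 4.12 (cv2) and the standard library are available. Lean on these libraries where they do the work, as an engineer would, in place of code of your own. Each camera call takes 0.05 s, during which the arm holds its last target. There are 200 camera calls.

### The job

Turn the heavy die block on the spot by pushing its corners, first one and then another, until its slotted side squarely faces the fence while still standing clear of it; its middle must not stray more than 40 mm from where it began while it is still crooked. Then push it straight home, flush against the fence with the fence's key inside the slot, never letting it meet the fence crooked. Only push it: never lift or tip it, and leave the tools and parts standing around it alone.

Things in the scene. Friction and masses are not known exactly. Their poses are not given: they have to be found in the camera images.
- die_block: heavy loose steel block (1.3 to 1.9 kg), 96 mm along x, 120 along y, 34 high, round dark bore on top. Origin: middle of underside. Its +x side has an upright slot 40 mm wide, 10 deep at its middle between two flat lands at x = +48 mm; the other three sides are plain. Starts turned 48 to 81 degrees counter-clockwise (from above) from its home heading, middle 140 to 155 mm before the fence face
- die_face (a point): middle of the block's slotted side in the plane of its lands: 48 mm along block x from the block's origin, 17 mm up; axes as the block's. The block slides at roughly 8 to 20 N; a 50 mm square push near a corner turns it only about 20 degrees and shifts its middle about 30 mm
- fence: dark steel angle fence fixed to the bench: 180 mm long (y), 40 high, 8 thick, 45 deep foot behind. Origin: on the bench, middle of the front face (plane x = 0, looking to -x at the block). A bright key 20 mm wide, 30 high, stands out 7 mm (to x = -7 mm) at its middle. Home: block axes parallel to the fence's, block origin at x = -48 mm, y = 0; 10 mm play each side of the key
- fence_face (a point): point on the fence's front plane, middle of its length, 17 mm above the bench (inside the key's root); axes as the fence's
- socket: bystander: loose dark steel wrench socket, 32 mm across, 45 mm high, upright; origin at the middle of its underside; must stay put
- tin: bystander: loose tin can, 60 mm across, 75 mm high, upright; origin at the middle of its underside; must stay put
- driver: bystander: loose screwdriver lying on the bench to the robot's left; origin under its middle, lies along its x; must stay put
- bearing: bystander: loose steel ring bearing, 52 mm across, 15 mm high, lying flat; origin at the middle of its underside; must stay put
There are look-alikes about, which are no part of the job. Several things have the shape of the die_block; the one meant has the colours described above. Several things look just like the fence: the one meant starts nearest to the robot's base.

How it is judged:
On the way:
1. the block is square to the fence (within 3.5 degrees) while its slotted side is still at least 15 mm clear of the fence face (angle between the x axis of die_block and the x axis of fence, either way round below 0.06 rad and x of die_face in the frame of fence below -0.015 m), for 0.2 s.
At the end, for the whole second after the job is handed in: The block stands flat and at rest with its slotted side flush on the fence: gap at its middle under 4 mm, square within 2 degrees, the key inside the slot (middles within 12 mm) (angle between the x axis of die_block and the x axis of fence, either way round below 0.035 rad and x of die_face in the frame of fence between -0.004 and 0.003 m and y of die_face in the frame of fence between -0.012 and 0.012 m and height (world z) of die_block below 0.004 m and angle between die_block's own z axis and vertical below 0.05 rad and linear speed of die_block below 0.01 m/s); the robot touches nothing.
It fails at once if the block touches the fence while more than 7 degrees out of square (contact force between die_block and fence above 0.5 N and angle between the x axis of die_block and the x axis of fence, either way round above 0.12 rad).
It fails at once if the block's middle strays more than 40 mm from its start while it is still crooked (more than 8.5 degrees) (distance of die_block from where it was at the start of the episode above 0.04 m and angle between the x axis of die_block and the x axis of fence, either way round above 0.15 rad).
It fails at once if the block is lifted or tipped (height (world z) of die_block above 0.006 m or angle between die_block's own z axis and vertical above 0.1 rad).
It fails at once if a bystander is moved by more than 15 mm (distance of any of socket, tin, driver, bearing from where it was at the start of the episode above 0.015 m).
It also fails if it takes over 61 s, if anything falls off the work surface, if the arm or the gripper's body presses on something with over 40 N, if the wrist force passes 120 N, or if a joint passes its speed limit or range.

## Working session

There is one attempt and no reset: what is moved stays moved. The work goes in short steps, Python scripts to look and compute and a tool call to move; the robot and the scene stay as the last step left them, time stands still between calls to the robot, and variables do not carry over. Pictures are saved under pics/ and viewed, at most 10 in all, crops included, and the job is handed in when it is done.

Besides the shell and the picture viewer there is one more tool, called as a command line: name --pt "numbers of a row" for each row, then --argument value for the rest. play_rows: Moves the arm, as the interface text tells. Shifts and turns lie within -1 to 1; 1 stands for 25 mm of shift or 0.15 rad of turn. Its arguments: {"type":"object","properties":{"travel":{"type":"array","items":{"type":"array","items":{"type":"number"}}},"twist":{"type":"array","items":{"type":"number"}},"fingers":{"type":"number"},"newtons":{"type":"number"}},"required":["travel","twist"]}

```bash
mkdir -p pics; ls
python3 - <<'E'
from station import arm, imaging, models
import cv2
s=arm.get_state();print(s)
for c in ["top","scene"]:
    f=imaging.grab_frame(c);print(c,f["fx"],f["cx"],f["cy"],f["R"],f["t"])
    cv2.imwrite(f"pics/{c}0.png",f["pixels"][:,:,::-1])
    for n in ["die_block","fence","socket","tin","driver","bearing"]:
        print(n,[([round(float(v)) for v in b["extent"]],round(b["confidence"],2)) for b in models.boxes_of(n,c)])
E
```

```text
pics
{'t': 0.0, 'q': array([-8.30899547e-01,  3.59371151e-01,  1.10393485e-02, -3.46922058e-04,
       -1.22411603e+00, -2.88054397e-01]), 'qd': array([-8.02701575e-04,  1.78135156e-04,  2.64518188e-05, -7.45874216e-04,
        2.52982361e-04, -1.26966730e-03]), 'joint_efforts': array([ 3.30801277e-04, -5.82726073e+01,  2.93056262e+01,  6.99755609e+00,
        6.77667311e-03, -1.99087417e-04]), 'eef_pos': array([ 0.29445851, -0.60685939,  0.24462494]), 'ee_rot': array([ 3.13991653e+00, -1.56526155e-04, -2.68986829e+00]), 'force': array([ 0.11654404, -0.35734713, -0.29001801]), 'moment': array([-0.00571861, -0.00737982, -0.04935822]), 'gripper_force': 0.0, 'width': 0.08782087880529571}
top 506.4826986730592 277.1174866997236 207.37054707333886 [[ 0.00891256 -0.99994678 -0.0051959 ]
 [-0.99530223 -0.00836997 -0.09645424]
 [ 0.09640562  0.00603114 -0.99532386]] [0.00662006 0.58544514 1.21059363]
die_block [([249, 228, 64, 61], 0.9), ([317, 287, 58, 67], 0.82), ([350, 205, 55, 61], 0.59)]
fence [([258, 161, 76, 34], 0.81), ([339, 110, 67, 47], 0.76)]
socket [([134, 210, 17, 14], 0.62)]
tin []
driver [([141, 279, 78, 32], 0.84)]
bearing [([431, 280, 20, 18], 0.79)]
scene 536.3141560355588 292.6688065859413 202.81115006403786 [[-0.24621228  0.96921538 -0.00103407]
 [ 0.65573688  0.16579269 -0.73656088]
 [-0.71371469 -0.18202841 -0.67637047]] [ 0.14171027 -0.37628241  1.75956534]
die_block [([227, 192, 39, 48], 0.96), ([328, 194, 56, 48], 0.9), ([279, 153, 46, 38], 0.61)]
fence [([305, 243, 80, 45], 0.9), ([202, 267, 73, 68], 0.66)]
socket [([328, 194, 58, 46], 0.69), ([444, 224, 15, 19], 0.48)]
tin [([151, 174, 27, 37], 0.8)]
driver [([436, 178, 76, 26], 0.88)]
bearing [([184, 144, 17, 12], 0.51)]
```

View pics/top0.png

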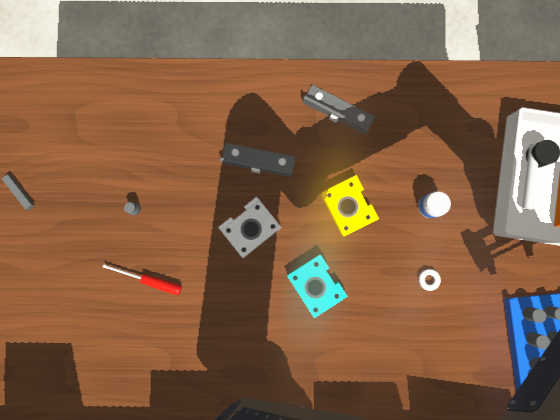

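View pics/scene0.png

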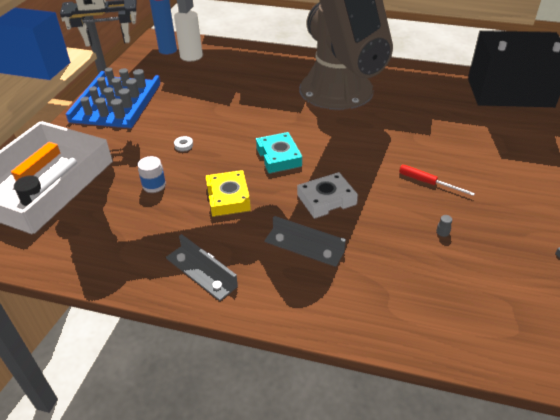

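Run:
```python
import cv2,numpy as np
a=cv2.imread("pics/top0.png")[130:270,200:300]
b=cv2.imread("pics/scene0.png")[165:275,255:365]
a=cv2.resize(a,(400,560),interpolation=cv2.INTER_CUBIC);b=cv2.resize(b,(400,400),interpolation=cv2.INTER_CUBIC)
b=np.vstack([b,np.zeros((160,400,3),np.uint8)])
cv2.imwrite("pics/crop0.png",cv2.convertScaleAbs(np.hstack([a,b]),alpha=1.6,beta=20))
```

```text
(no output)
```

View pics/crop0.png

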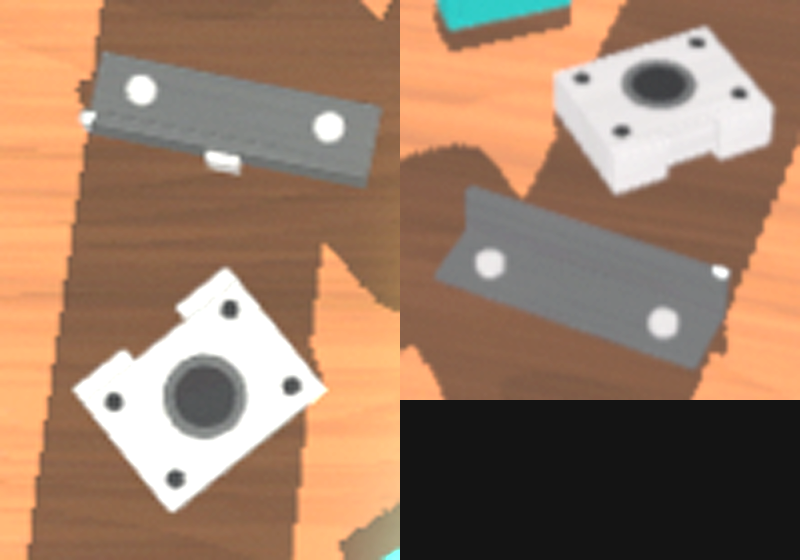

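```bash
cat > h.py <<'E'
import numpy as np, cv2
from scipy.optimize import minimize
from station import arm, imaging, models
S=4
def box(x0,x1,y0,y1,z0,z1): return np.array([[x,y,z] for x in(x0,x1) for y in(y0,y1) for z in(z0,z1)])/1e3
BLOCK=[box(-48,38,-60,60,0,34),box(38,48,20,60,0,34),box(38,48,-60,-20,0,34)]
FENCE=[box(0,8,-90,90,0,40),box(0,45,-90,90,0,6),box(-7,0,-10,10,0,30)]
def proj(f,P):
    c=P@f["R"].T+f["t"]; return np.c_[f["fx"]*c[:,0]/c[:,2]+f["cx"],f["fy"]*c[:,1]/c[:,2]+f["cy"]]
def world(P,p):
    c,s=np.cos(p[2]),np.sin(p[2]); return P@np.array([[c,s,0],[-s,c,0],[0,0,1]])+[p[0],p[1],0]
def unproj(f,uv,z):
    d=f["R"].T@np.array([(uv[0]-f["cx"])/f["fx"],(uv[1]-f["cy"])/f["fy"],1]); o=-f["R"].T@f["t"]
    return o+d*(z-o[2])/d[2]
def mask(f,model,p,roi):
    x,y,w,h=roi; m=np.zeros((h*S,w*S),np.uint8)
    for b in model:
        q=(proj(f,world(b,p))-[x-.5,y-.5])*S-.5
        cv2.fillConvexPoly(m,cv2.convexHull(np.round(q*16).astype(np.int32).reshape(-1,1,2)),1,shift=4)
    return cv2.resize(m.astype(np.float32),(w,h),interpolation=cv2.INTER_AREA)
def fit(model,views,p0):
    """views: list of (frame, mask); p0: x,y,yaw; maximise summed IoU"""
    data=[]
    for f,m in views:
        x,y,w,h=cv2.boundingRect(m.astype(np.uint8)); r=(x-12,y-12,w+24,h+24)
        data.append((f,np.pad(m.astype(np.float32),20)[r[1]+20:r[1]+20+r[3],r[0]+20:r[0]+20+r[2]],r))
    def cost(v):
        p=v*[.01,.01,.1]; k=0
        for f,m,r in data:
            g=mask(f,model,p,r); k+=1-np.minimum(g,m).sum()/np.maximum(g,m).sum()
        return k/len(data)
    v0=np.array(p0)/[.01,.01,.1]
    for _ in range(2):
        o=minimize(cost,v0,method="Nelder-Mead",options=dict(initial_simplex=np.vstack([v0]+[v0+e for e in np.eye(3)]),xatol=.005,fatol=1e-5)); v0=o.x
    return o.x*[.01,.01,.1],o.fun
def nearest(name,cam,f,xy,z=.02):
    uv=proj(f,np.array([[xy[0],xy[1],z]]))[0]
    L=models.silhouettes(name,cam)
    L=[d for d in L if np.hypot(d["extent"][0]-uv[0],d["extent"][1]-uv[1])<35]
    return min(L,key=lambda d:np.hypot(d["extent"][0]-uv[0],d["extent"][1]-uv[1]))["pixels"] if L else None
def look(p0,cams=("top","scene"),name="die_block",model=BLOCK):
    v=[]; out={}
    for c in cams:
        f=imaging.grab_frame(c); m=nearest(name,c,f,p0)
        if m is not None: v.append((f,m)); out[c]=fit(model,[(f,m)],p0)
    if len(v)>1: out["both"]=fit(model,v,p0)
    return out
E
python3 - <<'E'
from h import *
f=imaging.grab_frame("top")
pb=unproj(f,(251,229),.034); pf=unproj(f,(257,165),.02)
print(pb,pf)
for k,v in look((*pb[:2],.67)).items(): print("block",k,np.round(v[0],4),round(v[1],3))
for k,v in look((*pf[:2],-.19),name="fence",model=FENCE).items(): print("fence",k,np.round(v[0],4),round(v[1],3))
for n,uv in [("socket",(134,214)),("tin",(430,212)),("driver",(141,279)),("bearing",(430,280)),("yellow",(350,205)),("cyan",(317,287))]: print(n,np.round(unproj(f,uv,.02),3))
E
```

```text
[0.53157791 0.07453179 0.034     ] [0.69145691 0.06263896 0.02      ]
block top [0.5372 0.0775 0.6692] 0.04
block scene [0.5396 0.0781 0.6971] 0.032
block both [0.5381 0.0776 0.6886] 0.043
fence top [ 0.6859  0.0649 -0.1811] 0.086
fence scene [ 0.6892  0.0658 -0.1955] 0.086
fence both [ 0.6863  0.0657 -0.1851] 0.089
socket [0.567 0.364 0.02 ]
tin [ 0.578 -0.364  0.02 ]
driver [0.408 0.341 0.02 ]
bearing [ 0.412 -0.361  0.02 ]
yellow [ 0.594 -0.168  0.02 ]
cyan [ 0.393 -0.087  0.02 ]
```

play_rows --pt "-0.8 0.96 0" --pt "-0.8 0.96 0" --pt "-0.8 0.96 0" --pt "-0.8 0.96 0" --pt "-0.8 0.96 0" --pt "-0.8 0.96 0" --pt "-0.8 0.96 0" --pt "-0.8 0.96 0" --twist '[0,0,0,0,0,0,0,0]' --fingers 0 --newtons 20

```text
t: 2.15
eef_pos: [0.355, -0.3638, 0.2458]
ee_rot: [-3.141, 0.0, -2.69]
force: [1.1, 0.6, 0.8]
width: 0.0131
gripper_force: 0.0
```

play_rows --pt "-0.8 0.96 0" --pt "-0.8 0.96 0" --pt "-0.8 0.96 0" --pt "-0.8 0.96 0" --pt "-0.8 0.96 0" --pt "-0.8 0.96 0" --pt "-0.8 0.96 0" --pt "-0.8 0.96 0" --twist '[0,0,0,0,0,0,0,0]'

```text
t: 3.15
eef_pos: [0.4151, -0.1211, 0.2459]
ee_rot: [-3.141, 0.001, -2.69]
force: [0.5, -0.3, 0.4]
width: 0.0003
gripper_force: 0.0
```

play_rows --pt "-0.8 0.96 0.4" --pt "-0.8 0.96 0.4" --pt "-0.8 0.96 0.4" --pt "-0.8 0.96 0.4" --pt "-0.8 0.96 0.4" --pt "-0.8 0.96 0.4" --pt "0 0 0.4" --pt "0 0 0" --twist '[0,0,0,0,0,0,0,0]'

```text
t: 4.15
eef_pos: [0.4593, 0.0595, 0.1749]
ee_rot: [-3.142, -0.002, -2.689]
force: [-0.1, -0.1, 0.7]
width: 0.0001
gripper_force: 0.0
```

play_rows --pt "0 0 0.95" --pt "0 0 0.95" --pt "0 0 0.95" --pt "0 0 0.95" --pt "0 0 0.95" --pt "0 0 0.95" --pt "0 0 0" --pt "-0.2 0.05 0" --twist '[0,0,0,0,0,0,0,0]'

```text
t: 5.15
eef_pos: [0.4644, 0.063, 0.034]
ee_rot: [-3.141, 0.001, -2.69]
force: [0.7, 0.4, 0.0]
width: 0.0004
gripper_force: 0.0
```

play_rows --pt "-0.25 0.06 0" --pt "-0.25 0.06 0" --pt "-0.25 0.06 0" --pt "-0.25 0.06 0" --pt "-0.25 0.06 0" --pt "0 0 0" --twist '[0,0,0,0,0,0]'

```text
t: 5.9
eef_pos: [0.4861, 0.0824, 0.033]
ee_rot: [3.141, -0.005, -2.691]
force: [-9.4, -0.3, 2.4]
width: 0.0003
gripper_force: 4.3
```

```bash
cat >> h.py <<'E'
FP=np.array([.687,.0655,-.187])
def report(p0,cams=("top","scene")):
    for k,v in look(p0,cams).items():
        p=v[0]; d=p[:2]-FP[:2]; c,s=np.cos(FP[2]),np.sin(FP[2])
        print(k,np.round(p,4),"iou err",round(v[1],3),"in fence mm",np.round([1e3*(c*d[0]+s*d[1]),1e3*(-s*d[0]+c*d[1])],1),"deg",round(np.degrees(p[2]-FP[2]),1),"stray",np.round(1e3*np.hypot(p[0]-.538,p[1]-.0777),1))
E
python3 - <<'E'
from h import *
report((.55,.09,.5))
cv2.imwrite("pics/a1.png",cv2.resize(np.hstack([imaging.grab_frame(c)["pixels"][120:320,180:380,::-1] for c in("top","scene")]),(800,400)))
E
```

```text
top [0.5531 0.0809 0.4793] iou err 0.597 in fence mm [-134.5   -9.7] deg 38.2 stray 15.4
scene [0.5546 0.0811 0.464 ] iou err 0.054 in fence mm [-133.    -9.2] deg 37.3 stray 17.0
both [0.5542 0.0813 0.4729] iou err 0.327 in fence mm [-133.5   -9.1] deg 37.8 stray 16.6
```

View pics/a1.png

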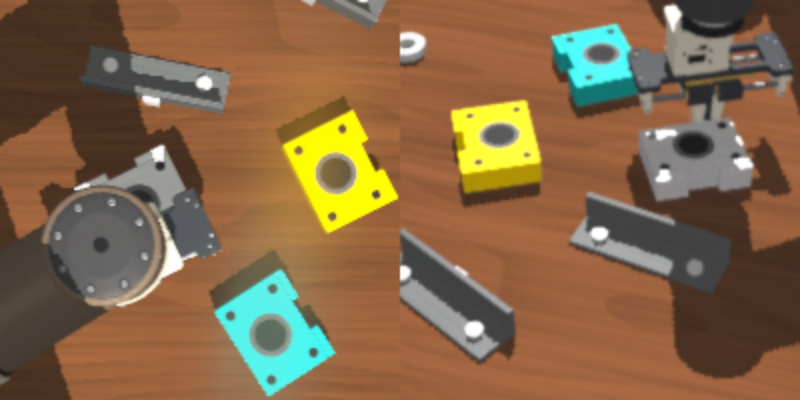

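play_rows --pt "0.4 0 0" --pt "0 0 -0.8" --pt "0 0 -0.8" --pt "0 0 -0.8" --pt "0 0 -0.3" --pt "-0.9 0 0" --pt "-0.9 0 0" --pt "-0.9 0 0" --twist '[0,0,1,1,1,0,0,0]'

```text
t: 7.2
eef_pos: [0.5487, 0.0796, 0.1017]
ee_rot: [3.141, 0.002, -3.14]
force: [-0.3, 0.1, -0.6]
width: 0.0001
gripper_force: 0.0
```

play_rows --pt "-0.9 0 0" --pt "-0.9 0 0" --pt "-0.95 0 0" --pt "-0.95 0 0" --pt "0 0 0" --pt "0 0 0" --twist '[0,0,0,0,0,0]'

```text
t: 7.95
eef_pos: [0.6395, 0.0794, 0.1009]
ee_rot: [3.141, 0.0, -3.14]
force: [-0.7, -0.7, 0.1]
width: 0.0008
gripper_force: 0.0
```

Run:
```python
from h import *
report((.554,.081,.46),("scene",))
print(arm.get_state()["eef_pos"])
```

```text
scene [0.555  0.082  0.4719] iou err 0.351 in fence mm [-132.7   -8.3] deg 37.7 stray 17.5
[0.63930848 0.0794996  0.10099606]
```

play_rows --pt "0 0 0.9" --pt "0 0 0.9" --pt "0 0 0.9" --pt "0 0 0" --pt "0.25 -0.09 0" --pt "0.25 -0.09 0" --pt "0.25 -0.09 0" --pt "0.25 -0.09 0" --twist '[0,0,0,0,0,0,0,0]'

```text
t: 9.05
eef_pos: [0.6171, 0.0709, 0.0348]
ee_rot: [3.14, 0.006, -3.139]
force: [7.6, -1.2, -2.6]
width: 0.0006
gripper_force: 3.0
```

play_rows --pt "0.25 -0.09 0" --pt "0.25 -0.09 0" --pt "0 0 0" --twist '[0,0,0]'

```text
t: 9.43
eef_pos: [0.6037, 0.066, 0.0347]
ee_rot: [3.141, 0.004, -3.139]
force: [3.6, -1.0, -0.3]
width: 0.0003
gripper_force: 1.9
```

Run:
```python
from h import *
report((.545,.075,.25))
```

```text
top [0.5318 0.082  0.2859] iou err 0.097 in fence mm [-155.5  -12.7] deg 27.1 stray 7.5
scene [0.5346 0.0832 0.2213] iou err 0.776 in fence mm [-153.1  -10.9] deg 23.4 stray 6.5
both [0.5321 0.082  0.2833] iou err 0.44 in fence mm [-155.3  -12.6] deg 26.9 stray 7.3
```

play_rows --pt "0.25 -0.06 0" --pt "0.25 -0.06 0" --pt "0.25 -0.06 0" --pt "0.2 -0.05 0" --pt "0 0 0" --pt "-0.5 0 0" --pt "0 0 -0.8" --pt "0 0 -0.8" --twist '[0,0,0,0,0,0,0,0]'

```text
t: 10.62
eef_pos: [0.5901, 0.0598, 0.0725]
ee_rot: [-3.141, -0.004, -3.14]
force: [-0.3, -0.1, 0.2]
width: 0.0002
gripper_force: 0.0
```

play_rows --pt "0 -0.9 -0.8" --pt "0 -0.9 0" --pt "0 -0.9 0" --pt "0 -0.9 0" --pt "0 -0.5 0" --twist '[0,0,0,0,0]'

```text
t: 11.25
eef_pos: [0.5903, -0.0438, 0.0918]
ee_rot: [-3.141, -0.003, -3.141]
force: [0.2, 0.1, 0.9]
width: 0.0001
gripper_force: 0.0
```

Run:
```python
from h import *
report((.525,.075,.1))
print(arm.get_state()["eef_pos"])
cv2.imwrite("pics/b1.png",cv2.resize(np.hstack([imaging.grab_frame(c)["pixels"][120:320,180:380,::-1] for c in("top","scene")]),(800,400)))
```

```text
top [0.5094 0.0744 0.1897] iou err 0.361 in fence mm [-176.2  -24.2] deg 21.6 stray 28.8
scene [0.5185 0.0864 0.1224] iou err 0.036 in fence mm [-169.5  -10.7] deg 17.7 stray 21.4
both [0.5166 0.0859 0.122 ] iou err 0.211 in fence mm [-171.3  -11.6] deg 17.7 stray 23.0
[ 0.59104676 -0.04240817  0.09256724]
```

View pics/b1.png

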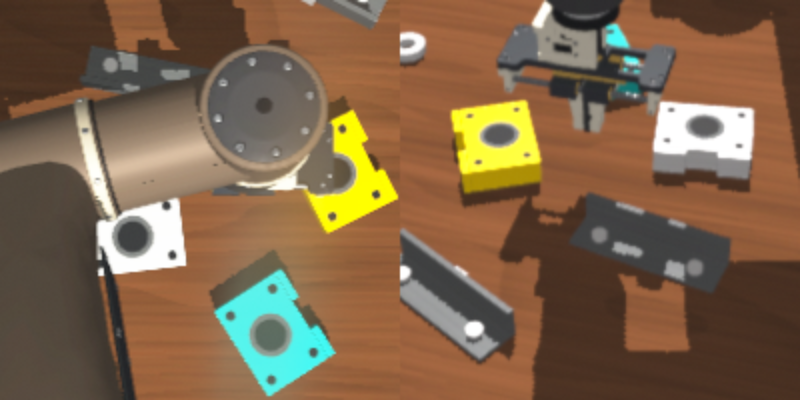

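play_rows --pt "0 0 0" --pt "0 0 0" --pt "0.9 0.57 0" --pt "0.9 0.57 0" --pt "0.9 0.57 0" --pt "0.9 0.57 0" --pt "0.9 0.57 0" --pt "0.9 0.57 0" --twist '[0.65,0.6,0,0,0,0,0,0]' --fingers 0.68

```text
t: 12.55
eef_pos: [0.4737, 0.0678, 0.0932]
ee_rot: [3.141, 0.0, 2.957]
force: [-0.2, 0.5, -0.7]
width: 0.0596
gripper_force: 0.0
```

play_rows --pt "0.9 0.57 0" --pt "0.9 0.57 0" --pt "0 0 0" --pt "0 0 0" --twist '[0,0,0,0]'

```text
t: 13.05
eef_pos: [0.4357, 0.1035, 0.0933]
ee_rot: [3.141, 0.001, 2.957]
force: [-0.5, 0.0, 0.3]
width: 0.0598
gripper_force: 0.0
```

Run:
```python
from h import *
report((.5185,.0864,.122),("scene",))
s=arm.get_state();print(s["eef_pos"],s["ee_rot"],s["width"])
```

```text
scene [0.5189 0.086  0.1351] iou err 0.041 in fence mm [-168.9  -11.1] deg 18.5 stray 20.8
[0.43578098 0.10297116 0.09310833] [3.14147499e+00 1.58284446e-04 2.95589498e+00] 0.05993922526976368
```

play_rows --pt "0 0 0.8" --pt "0 0 0.8" --pt "0 0 0.8" --pt "0 0 0" --pt "-0.3 0 0" --pt "-0.25 0 0" --pt "-0.25 0 0" --pt "-0.25 0 0" --twist '[0,0,0,0,0,0,0,0]'

```text
t: 14.15
eef_pos: [0.461, 0.0982, 0.0334]
ee_rot: [3.141, -0.001, 2.956]
force: [-5.7, 5.0, -0.3]
width: 0.0597
gripper_force: 3.5
```

play_rows --pt "-0.25 0 0" --pt "0 0 0" --twist '[0,0]'

```text
t: 14.4
eef_pos: [0.4678, 0.097, 0.0335]
ee_rot: [3.141, 0.0, 2.955]
force: [-2.3, 1.6, -1.5]
width: 0.0593
gripper_force: 1.0
```

Run:
```python
from h import *
report((.53,.086,0),("scene",))
s=arm.get_state();print(s["eef_pos"],s["ee_rot"])
```

```text
scene [ 0.5355  0.0736 -0.0135] iou err 0.03 in fence mm [-150.4  -20.2] deg 9.9 stray 4.8
[0.46777391 0.09695171 0.03353011] [3.14101423e+00 6.07712706e-04 2.95562255e+00]
```

play_rows --pt "0.5 0 0" --pt "0 0 -0.8" --pt "0 0 -0.8" --pt "-0.48 -0.84 0" --pt "-0.48 -0.84 0" --pt "-0.48 -0.84 0" --pt "-0.48 -0.84 0" --pt "-0.48 -0.82 0" --twist '[0,0,0,0,0,0,0,0]' --fingers 0

```text
t: 15.5
eef_pos: [0.4946, -0.0151, 0.0735]
ee_rot: [3.141, 0.001, 2.956]
force: [0.3, 0.0, 0.1]
width: 0.0004
gripper_force: 0.0
```

play_rows --pt "0 0 0" --pt "0 0 0.8" --pt "0 0 0.8" --pt "0 0 0" --twist '[0,0,0,0]'

```text
t: 16.0
eef_pos: [0.4934, -0.0143, 0.0323]
ee_rot: [-3.14, -0.002, 2.956]
force: [0.6, -0.5, 0.6]
width: 0.0003
gripper_force: 0.0
```

Run:
```python
from h import *
report((.53,.076,-.02),("scene",))
s=arm.get_state();print(s["eef_pos"],s["ee_rot"],s["width"])
```

```text
scene [ 0.5347  0.0745 -0.022 ] iou err 0.034 in fence mm [-151.3  -19.5] deg 9.5 stray 4.6
[ 0.4947086  -0.01407673  0.03357409] [-3.14152728e+00  1.95950451e-04  2.95659984e+00] 4.2380272539900706e-05
```

Push +y_f: 8 mm gap plus about 17 mm, then check.

play_rows --pt "0 0.25 0" --pt "0 0.25 0" --pt "0 0.25 0" --pt "0 0.2 0" --pt "0 0 0" --twist '[0,0,0,0,0]'

```text
t: 16.73
eef_pos: [0.4962, 0.0068, 0.0331]
ee_rot: [-3.137, -0.005, 2.956]
force: [-5.9, -11.8, 8.8]
width: 0.0008
gripper_force: 6.0
```

Run:
```python
from h import *
report((.53,.086,-.1),("scene",))
s=arm.get_state();print(s["eef_pos"],s["force"])
```

```text
scene [ 0.5365  0.0799 -0.0838] iou err 0.043 in fence mm [-150.6  -13.8] deg 5.9 stray 2.7
[0.49616773 0.00679315 0.03307225] [ -6.61165182 -11.40197294   8.27649659]
```

play_rows --pt "0 0.25 0" --pt "0 0.25 0" --pt "0 0.2 0" --pt "0 0 0" --twist '[0,0,0,0]'

```text
t: 17.32
eef_pos: [0.4981, 0.0233, 0.0329]
ee_rot: [-3.136, -0.007, 2.955]
force: [-8.7, -12.1, 11.7]
width: 0.0005
gripper_force: 7.7
```

Run:
```python
from h import *
report((.535,.086,-.15),("scene",))
s=arm.get_state();print(s["eef_pos"],s["force"])
```

```text
scene [ 0.543   0.0926 -0.1914] iou err 0.052 in fence mm [-1.465e+02 -1.000e-01] deg -0.3 stray 15.7
[0.49818063 0.02329112 0.03289881] [ -9.31324508 -11.43797055  13.29730463]
```

play_rows --pt "0 -0.5 0" --pt "0 0 -0.8" --pt "0 0 -0.8" --pt "0.38 0.89 0" --pt "0.38 0.89 0" --pt "0.38 0.89 0" --pt "0.38 0.89 0" --pt "0 0 0" --twist '[0,0,0,0,0,0,0,0]' --fingers 0.8

```text
t: 18.42
eef_pos: [0.4795, 0.1098, 0.0735]
ee_rot: [3.14, 0.001, 2.958]
force: [0.3, -0.0, -0.6]
width: 0.069
gripper_force: 0.0
```

Run:
```python
from h import *
report((.543,.0926,-.19))
s=arm.get_state();print(s["eef_pos"],s["ee_rot"],s["width"])
for k,v in look(FP,name="fence",model=FENCE).items(): print("fence",k,np.round(v[0],4),round(v[1],3))
cv2.imwrite("pics/c1.png",cv2.resize(np.hstack([imaging.grab_frame(c)["pixels"][y:y+130,x:x+130,::-1] for c,x,y in(("top",190,130),("scene",255,160))]),(800,400)))
```

```text
top [ 0.5473  0.0913 -0.1952] iou err 0.419 in fence mm [-142.1   -0.6] deg -0.5 stray 16.5
scene [ 0.5451  0.0913 -0.1526] iou err 0.039 in fence mm [-144.2   -1.1] deg 2.0 stray 15.3
both [ 0.5447  0.0913 -0.1622] iou err 0.229 in fence mm [-144.6   -1.1] deg 1.4 stray 15.1
[0.47928259 0.10781366 0.0731305 ] [3.14139178e+00 1.63742845e-04 2.95552825e+00] 0.06991659947531088
fence top [ 0.6853  0.0647 -0.1678] 0.127
fence scene [ 0.6887  0.0661 -0.213 ] 0.083
fence both [ 0.6875  0.0647 -0.1977] 0.107
```

View pics/c1.png

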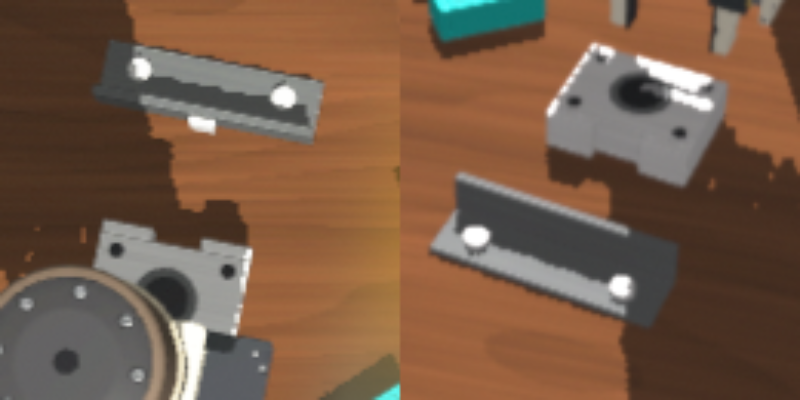

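play_rows --pt "0 -0.15 0.8" --pt "0 0 0.8" --pt "0 0 0" --pt "-0.3 0 0" --pt "-0.25 0 0" --pt "-0.25 0 0" --pt "-0.25 0 0" --pt "-0.25 0 0" --twist '[0,0,0,0,0,0,0,0]'

```text
t: 19.92
eef_pos: [0.5073, 0.0973, 0.0333]
ee_rot: [-3.139, -0.005, 2.955]
force: [-15.5, 2.5, 9.2]
width: 0.0703
gripper_force: 7.9
```

play_rows --pt "-0.25 0 0" --pt "-0.25 0 0" --pt "0 0 0" --twist '[0,0,0]'

```text
t: 20.3
eef_pos: [0.5205, 0.095, 0.0333]
ee_rot: [-3.139, -0.004, 2.955]
force: [-9.3, -0.9, 4.1]
width: 0.07
gripper_force: 4.5
```

Run:
```python
from h import *
report((.57,.086,-.18))
s=arm.get_state();print(s["eef_pos"],s["ee_rot"],s["force"],s["moment"])
for k,v in look(FP,name="fence",model=FENCE).items(): print("fence",k,np.round(v[0],4),round(v[1],3))
cv2.imwrite("pics/d1.png",cv2.resize(np.hstack([imaging.grab_frame(c)["pixels"][y:y+130,x:x+130,::-1] for c,x,y in(("top",190,130),("scene",255,160))]),(800,400),interpolation=cv2.INTER_CUBIC))
```

```text
top [0.5941 0.0729 0.0778] iou err 0.628 in fence mm [-92.7 -10. ] deg 15.2 stray 56.3
scene [ 0.5806  0.0837 -0.1772] iou err 0.046 in fence mm [-107.9   -1.9] deg 0.6 stray 43.0
both [ 0.5808  0.0831 -0.1865] iou err 0.342 in fence mm [-107.6   -2.5] deg 0.0 stray 43.1
[0.52047014 0.09499161 0.03326701] [-3.13922295 -0.00390073  2.95470069] [-9.27627101  0.19798928  3.69987511] [-0.27424474  3.06988798 -0.17004063]
fence top [ 0.6859  0.0641 -0.1715] 0.128
fence scene [ 0.6894  0.0652 -0.1949] 0.067
fence both [ 0.6884  0.0646 -0.1967] 0.103
```

View pics/d1.png

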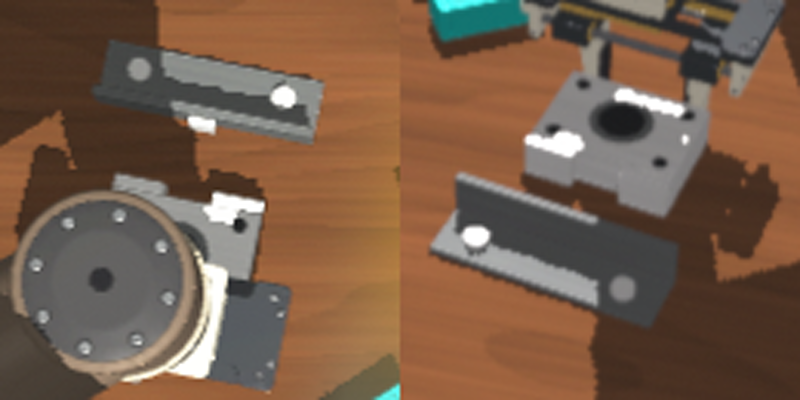

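play_rows --pt "-0.25 0 0" --pt "-0.25 0 0" --pt "-0.25 0 0" --pt "-0.25 0 0" --pt "-0.25 0 0" --pt "-0.25 0 0" --pt "-0.25 0 0" --pt "0 0 0" --twist '[0.04,0,0,0,0,0,0,0]'

```text
t: 21.8
eef_pos: [0.5634, 0.0868, 0.0333]
ee_rot: [-3.139, -0.004, 2.949]
force: [-8.6, 0.5, 3.2]
width: 0.0697
gripper_force: 4.4
```

Run:
```python
from h import *
report((.62,.076,-.19))
s=arm.get_state();print(s["eef_pos"],s["ee_rot"],s["force"])
cv2.imwrite("pics/e1.png",cv2.resize(np.hstack([imaging.grab_frame(c)["pixels"][y:y+130,x:x+130,::-1] for c,x,y in(("top",190,110),("scene",255,160))]),(800,400),interpolation=cv2.INTER_CUBIC))
```

```text
top [ 0.6202  0.0743 -0.1762] iou err 0.662 in fence mm [-67.2  -3.8] deg 0.6 stray 82.3
scene [ 0.6146  0.0771 -0.1995] iou err 0.176 in fence mm [-73.3  -2.1] deg -0.7 stray 76.6
both [ 0.6215  0.0755 -0.1993] iou err 0.423 in fence mm [-66.2  -2.3] deg -0.7 stray 83.6
[0.56334826 0.08680803 0.03323573] [-3.1393975  -0.00411483  2.94873827] [-8.0183679  -0.44988297  3.24736148]
```

View pics/e1.png

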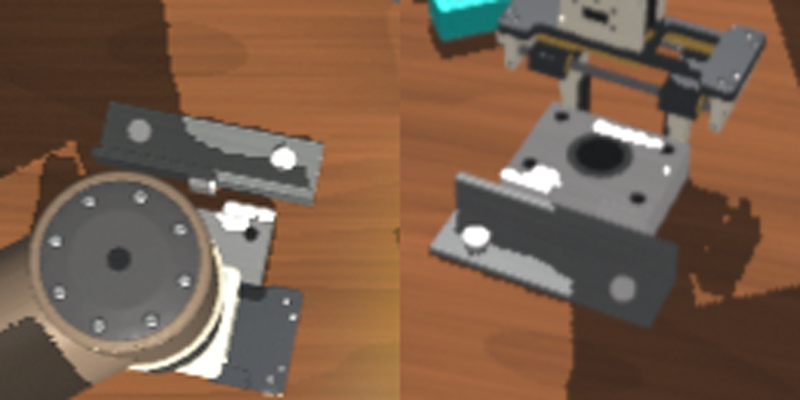

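play_rows --pt "-0.15 0 0" --pt "-0.15 0 0" --pt "-0.15 0 0" --pt "-0.1 0 0" --pt "0 0 0" --twist '[0,0,0,0,0]'

```text
t: 22.72
eef_pos: [0.576, 0.0843, 0.0332]
ee_rot: [-3.139, -0.006, 2.949]
force: [-12.9, 1.6, 6.6]
width: 0.07
gripper_force: 6.3
```

play_rows --pt "-0.08 0 0" --pt "-0.08 0 0" --pt "0 0 0" --twist '[0,0,0]'

```text
t: 23.1
eef_pos: [0.5774, 0.0839, 0.0332]
ee_rot: [-3.138, -0.009, 2.949]
force: [-24.0, 8.7, 16.2]
width: 0.0701
gripper_force: 12.6
```

play_rows --pt "-0.08 0 0" --pt "0 0 0" --twist '[0,0]'

```text
t: 23.35
eef_pos: [0.5775, 0.0837, 0.0332]
ee_rot: [-3.138, -0.012, 2.949]
force: [-32.5, 11.8, 22.5]
width: 0.0701
gripper_force: 17.1
```

play_rows --pt "-0.08 0 0" --pt "0 0 0" --twist '[0,0]'

```text
t: 23.6
eef_pos: [0.5776, 0.0835, 0.0333]
ee_rot: [-3.137, -0.015, 2.949]
force: [-41.3, 15.8, 29.6]
width: 0.0699
gripper_force: 21.5
```

play_rows --pt "0.3 0 0" --pt "0.5 0 0" --pt "0.5 0 0" --pt "0.5 0 -0.8" --pt "0.5 0 -0.8" --pt "0.5 -0.5 -0.8" --pt "0 -0.9 -0.8" --pt "0 -0.9 -0.8" --twist '[0,0,0,0,0,0,0,0]'

```text
t: 24.6
eef_pos: [0.507, 0.0403, 0.1341]
ee_rot: [3.141, 0.001, 2.95]
force: [1.1, 1.0, -0.1]
width: 0.07
gripper_force: 0.0
```

play_rows --pt "0 -0.95 -0.8" --pt "0 -0.95 -0.5" --pt "0 -0.95 0" --pt "0 -0.95 0" --pt "0 -0.95 0" --pt "0 -0.95 0" --pt "0 -0.95 0" --pt "0 0 0" --twist '[0,0,0,0,0,0,0,0]'

```text
t: 25.6
eef_pos: [0.4752, -0.1236, 0.1657]
ee_rot: [3.142, 0.0, 2.948]
force: [-0.1, -0.1, -0.3]
width: 0.0699
gripper_force: 0.0
```

Run:
```python
from h import *
report((.64,.074,-.19))
s=arm.get_state();print(s["eef_pos"],s["force"])
cv2.imwrite("pics/g1.png",cv2.resize(np.hstack([imaging.grab_frame(c)["pixels"][y:y+100,x:x+100,::-1] for c,x,y in(("top",205,130),("scene",260,180))]),(800,400),interpolation=cv2.INTER_CUBIC))
```

```text
top [ 0.6346  0.0726 -0.1951] iou err 0.048 in fence mm [-52.8  -2.8] deg -0.5 stray 96.7
scene [ 0.6144  0.0764 -0.164 ] iou err 0.262 in fence mm [-73.4  -2.8] deg 1.3 stray 76.4
both [ 0.6345  0.0731 -0.1981] iou err 0.161 in fence mm [-53.   -2.3] deg -0.6 stray 96.6
[ 0.47581074 -0.12210625  0.16571334] [-0.27611768  0.14346764  0.89645279]
```

View pics/g1.png

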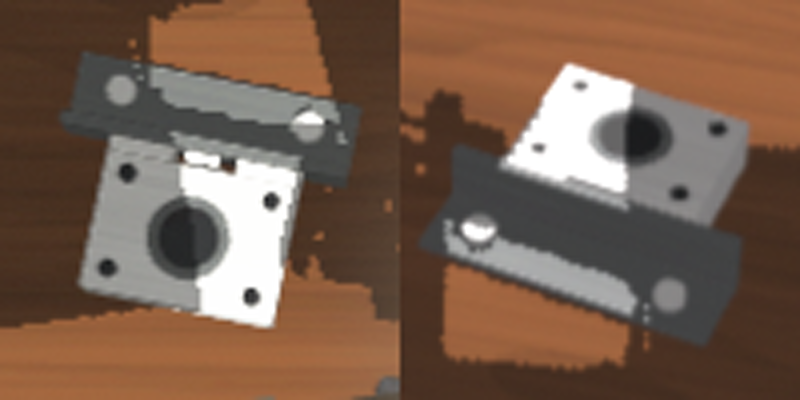

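```bash
python3 -c "
from station import arm
print(arm.job_done())"
```

```text
the job is handed in; nothing more can be done
None
```

I turned the die block square to the fence, pushed it home with the key inside the slot, and handed the job in at about 26 s of the 61 s allowed. The push ended on a hard stop and the last overhead picture shows the block flush. My camera fit reads about 5 mm short of home with 1–2 mm calibration doubt, and no verdict was returned.

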